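# Clip a label holder over the bench shelf's lip and hold it pressed home

### The arm

A 6-joint arm with a two-finger parallel gripper is mounted at the origin on the work surface. World frame = base frame: x ahead of the robot, y to its left, z up, the work surface at z = 0. Lengths are in m, angles in rad, forces in N, time in s.
With the tool pointing down it reaches from about 0.3 to 0.875 m from the base axis. Payload 6.4 kg.
Tool frame: the origin (TCP) lies between the finger pads; the fingertips stand 22 mm ahead of it and the grasp point (between the pads) lies 3 mm ahead of it; y points along the fingers, z is the direction in which the jaws open and shut, and the axes are right-handed (so a half turn about y gives the same grasp; the last joint's range is limited). The gripper opens to 85 mm and grips with 20 to 120 N. Pads are 22 mm wide; open, the fingers measure 114 mm over their backs; the gripper's body (76 mm by 85 mm) begins 54 mm behind the grasp point. The pads swing forward as they close: fully open they stand 13 mm farther back than shut.
Start: joints at [1.121, 0.181, 1.607, -0, 1.354, -0.206], TCP at [0.139, 0.558, 0.253] pointing down, gripper open.
Joint ranges: [-2.99, 2.99], [-0.89, 2.07], [0.3, 2.58], [-1.14, 4.28], [0, 2.63], [-3.12, 3.12]. Speed limits (rad/s): [2.57, 2.57, 3.01, 3.14, 3.14, 3.14].

### API

Orientations are given as a unit quaternion [w, x, y, z].
In Python, from workcell import arm, vision gives the robot as it stands. The module is installed in compiled form; this text tells all that it offers. Calls block until the motion is done:
- arm.movep(position, orientation): joint-space move of the TCP to a pose.
- arm.line_to(position, speed=0.15, ori=None): straight line of the TCP; ori=None keeps the orientation; speed is the mean speed in m/s.
- arm.movej(angles): joint-space move.
- arm.set_gripper(opening, grasp_force=None): finger opening in m; grasp_force is the grip in N (None keeps the last); returns when the fingers have stopped.
- arm.pause(seconds).
- arm.solve_ik(position, orientation): joint angles nearest the present ones, or None.
- arm.sense(): the state.
- vision.grab_frame(name): name is "scene" or "top" or "wrist"; returns the picture (480x640x3 uint8, red, green, blue); there is no depth.
- vision.camera_params(name): a dict with "camera_matrix" (3x3 intrinsics, pixels), "camera_from_world" (4x4, takes a point from world to camera coordinates). Camera axes: x right, y down, z forward; pixel columns grow to the right and rows downward; lengths in m; the calibration is good to about 2 mm. A picture is of the moment at which its call begins: read the wrist's pose just before it. camera_params takes no time and is no camera call; for the wrist camera it gives the pose at the moment of the call.
A pose or a line that the arm cannot do raises arm.PlanningError and nothing moves.
- arm.finish_job(): hands the job in, once; it reports no verdict.
The state is a dict: "clock": time; "joint_positions": joint angles; "qvel": joint speeds; "joint_torque": joint torques, N m; "tcp_pos": TCP position; "tool_rot": TCP orientation; "force": force on the tool from outside, world axes, zero at the start; "wrist_torque": the same for the moment, N m; "width": finger opening in m.
Only numpy, scipy, OpenCV 4.12 (cv2) and the standard library are available. Lean on these libraries where they do the work, as an engineer would, in place of code of your own. Each camera call takes 0.05 s, during which the arm holds its last target. There are 200 camera calls.

### The job

Take the loose label holder that stands on the bench and push it down over the metal lip along the front of the bench shelf, centred in front of the wide squat jar, with its card facing you and its sprung tongue behind the lip, until the tape strip inside it sits firmly on the lip. The tape needs pressure to take, so do not let go: finish while still holding the label holder and pressing it down with a firm but not brutal push. Leave the containers on the shelf and the tube rack where they are.

Things in the scene. Friction and masses are not known exactly. Their poses are not given: they have to be found in the camera images.
- holder: Loose grey clip-on label holder, white card in front, 52 g, standing on the bench. Origin: centre of its underside; x to its back (card looks along -x), y its width, z up. Solid head, to be gripped across its thickness: 74 mm wide, 11 thick (x -6.4 to 4.6), z 24 to 68. Below it, legs that take the lip between them: in front a rigid skirt (x -6.4 to -3.4, z 0 to 24), behind the sprung tongue.
- holder_mouth (a point): Middle of the mouth between the legs' rounded feet, at the holder's origin: open from x -3.4 to 3.4 mm of the holder at z 0, tapering up to the nip. Bring it over the lip and push down. Home: this point is 22 mm below the lip's top and about 2 mm behind the lip's middle, since the tongue draws the skirt against the lip; off by up to 2 mm fore and aft also goes home.
- holder_tongue: Sprung rear leg, plastic strip 62 mm wide, 2.5 thick, on a springy root under the head's back. From the root it leans forward to a nip 13 mm above the foot, 1.5 mm from the skirt at rest, then flares back to its foot. The lip spreads it: some 3 to 12 N of downward push at the nip, then little until home. Origin: its root, 24.5 mm above the holder's underside, 2.1 mm behind its middle.
- holder_face (a point): Point in the middle of the card face, on the front of the holder's head (6.4 mm in front of the holder's origin, 46 mm above it).
- holder_tape: Black tape strip under the head, at the root of the groove between skirt and tongue; it is pressed on the lip's top when home. 60 mm (y) by 4 mm (x), 2 mm thick, its underside 22 mm above the holder's underside. Origin: middle of its upper side.
- shelf: Low fixed bench shelf, white board 780 mm long (y), 200 mm deep (x), deck 150 mm above the bench, on end frames. Origin: on the bench below the board's centre; x points away from its front, y along it. A metal retaining lip runs along its front. Two holders like the loose one are already fitted 300 mm left and right of its middle, stock behind them.
- shelf_lip (a point): Top of the lip at the middle of its length. Aluminium strip 3 mm thick (1.5 mm either side of this point in x), rounded top edge, straight along the whole shelf (y), 182 mm above the bench, 32 mm above the deck. Axes as the shelf's.
- jar: Wide squat white jar with grey lid, 90 mm across and 62 mm high, 300 g, loose on the shelf with its middle about 120 mm behind the lip; the holder belongs in front of it, centred on it. Origin: centre of its underside; axes as the shelf's. It may stand left, middle or right of the three places.
- bottle: Slim white bottle on the shelf, 56 mm across and 120 mm high, loose. Origin: centre of its underside. To be left alone.
- tip_box: Grey and white pipette tip box on the shelf, 80 mm (x) by 105 mm (y), 64 mm high, loose. Origin: centre of its underside. To be left alone.
- tube_rack: White rack with capped tubes on the bench at the robot's right, 75 mm (x) by 180 mm (y), 86 mm high, loose. Origin: centre of its underside. To be left alone.
- vortexer: Small fixed bench mixer at the robot's left, grey block 150 mm (x) by 120 mm (y), 77 mm high with its round cup. Origin: centre of its underside. Nothing to do with it.
There are look-alikes about, which are no part of the job. Of the things shaped like the holder, the grey one is meant.

How it is judged:
On the way:
1. the label holder is held clear of the bench (height (world z) of holder above 0.04 m and contact force between the fingers and holder above 1 N), for 0.2 s.
At the end, for the whole second after the job is handed in: Holder home on the lip (underside 19.5-26 mm below the lip's top), card to the front, upright (0.12 rad), along the shelf (0.1 rad), centred on the jar within 20 mm along the shelf, at rest; fingers still on it (over 2 N), its tape pressed on the lip with over 4 N (z of holder in the frame of shelf_lip between -0.026 and -0.0195 m and x of holder_face in the frame of shelf_lip between -0.01 and -0.002 m and angle between the y axis of holder and the y axis of shelf, either way round below 0.1 rad and angle between holder's own z axis and vertical below 0.12 rad and y of holder in the frame of jar between -0.02 and 0.02 m and contact force between holder_tape and shelf above 4 N and contact force between the fingers and holder above 2 N and linear speed of holder below 0.02 m/s); the arm keeps its last pose, push and grip.
It fails at once if the holder is forced on the shelf with more than 70 N (contact force between holder and shelf above 70 N).
It fails at once if a container on the shelf or the tube rack is moved more than 25 mm (distance of any of jar, bottle, tip_box, tube_rack from where it was at the start of the episode above 0.025 m).
It fails at once if a container is tipped (angle between any of jar, bottle, tip_box's own z axis and vertical above 0.3 rad).
It also fails if it takes over 40 s, if anything falls off the work surface, if the arm or the gripper's body presses on something with over 40 N, if the wrist force passes 120 N, or if a joint passes its speed limit or range.

## Working session

There is one attempt and no reset: what is moved stays moved. The work goes in short steps, each a Python script; the robot and the scene stay as the last script left them, time stands still between calls to the robot, and variables do not carry over. Pictures are saved under pics/ and viewed, about 8 in all and at most 12, crops included, and the job is handed in when it is done.

```bash
mkdir -p pics; cat > h.py <<'E'
import numpy as np, cv2
from workcell import arm, vision
def snap(n,f):
    p=vision.camera_params(n); im=vision.grab_frame(n)
    cv2.imwrite('pics/'+f,im[:,:,::-1]); return im,p
def ray(p,uv):
    K=np.array(p['camera_matrix']);T=np.array(p['camera_from_world'])
    d=T[:3,:3].T@np.linalg.solve(K,[uv[0],uv[1],1.]); return -T[:3,:3].T@T[:3,3],d
def onz(p,uv,z):
    o,d=ray(p,uv); return o+d*(z-o[2])/d[2]
def proj(p,X):
    K=np.array(p['camera_matrix']);T=np.array(p['camera_from_world'])
    c=K@(T[:3,:3]@np.array(X)+T[:3,3]); return c[:2]/c[2]
def tri(p1,a,p2,b):
    o1,d1=ray(p1,a);o2,d2=ray(p2,b)
    s=np.linalg.lstsq(np.c_[d1,-d2],o2-o1,rcond=None)[0]
    A=o1+s[0]*d1;B=o2+s[1]*d2; return (A+B)/2,np.linalg.norm(A-B)
E
python3 - <<'E'
from h import *
np.set_printoptions(precision=4,suppress=True)
for n in('scene','top','wrist'):
    im,p=snap(n,n+'0.png'); o,d=ray(p,(320,240)); print(n,o,d, p['camera_matrix'][0][0])
print(arm.sense())
E
```

```text
scene [ 1.2876 -0.5671  1.2795] [-0.4953  0.3785 -0.782 ] 608.2764249063548
top [ 0.3907 -0.0035  1.5942] [ 0.1166 -0.0009 -0.9932] 559.9774036948377
wrist [0.0601 0.5777 0.3736] [ 0.2998 -0.0662 -0.9518] 387.555084937513
{'clock': 0.15, 'joint_positions': array([ 1.1207,  0.1814,  1.6078, -0.    ,  1.3538, -0.2063]), 'qvel': array([ 0.0018, -0.0031, -0.0025,  0.0002,  0.0003, -0.0007]), 'joint_torque': array([  0.0013, -44.5271, -35.1688,  -0.0002,   0.006 ,  -0.0001]), 'tcp_pos': array([0.1386, 0.5576, 0.2526]), 'tool_rot': array([-0.7014,  0.7023, -0.0861,  0.0858]), 'force': array([ 0.293 , -0.159 ,  0.1423]), 'wrist_torque': array([0.0379, 0.0059, 0.0047]), 'width': 0.08543483016873243}
```

View pics/scene0.png

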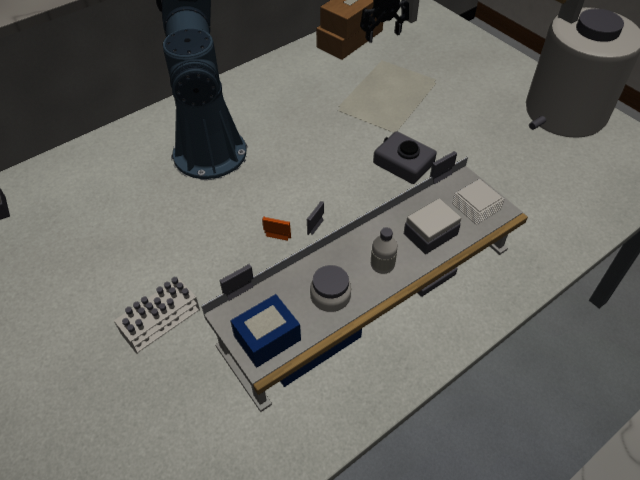

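View pics/top0.png

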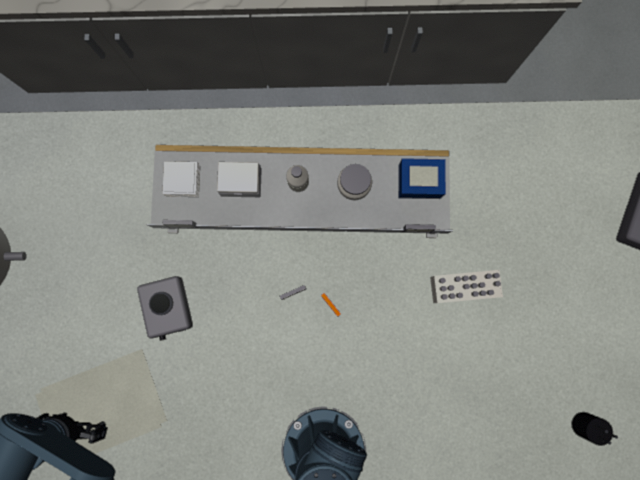

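The scene view looks from behind the shelf. The grey holder is at about (316,217), the orange look-alike at (277,228), and the jar is between the bottle and the blue box. In the top view the grey holder is at (293,292), the jar at (355,181), and the lip runs from (152,226) to (450,232).

```bash
python3 - <<'E'
from h import *
from scipy.spatial.transform import Rotation as R
np.set_printoptions(precision=4,suppress=True)
p=vision.camera_params('top')
for n,uv,z in(('holder end L',(281,297),.068),('end R',(306,287),.068),('lipL',(152,226),.182),('lipR',(450,232),.182),('jar lid',(355,180),.212),('fitL',(179,222),.228),('fitR',(419,227),.228)):
    print(n,onz(p,uv,z))
s=arm.sense();q=s['tool_rot'];print(R.from_quat(q,scalar_first=True).as_matrix())
w=vision.camera_params('wrist');T=np.array(w['camera_from_world']);Rt=R.from_quat(q,scalar_first=True).as_matrix()
o,d=ray(w,(320,240));print('cam in tool',Rt.T@(o-s['tcp_pos']),Rt.T@d)
im=cv2.imread('pics/top0.png')
cv2.imwrite('pics/c.png',np.vstack([cv2.resize(im[200:240,140:300],None,fx=5,fy=5),cv2.resize(im[200:240,300:460],None,fx=5,fy=5),cv2.resize(im[270:310,240:400],None,fx=5,fy=5)]))
E
```

```text
holder end L [0.4168 0.1044 0.068 ]
end R [0.4423 0.0361 0.068 ]
lipL [0.6022 0.4216 0.182 ]
lipR [ 0.5694 -0.3361  0.182 ]
jar lid [ 0.7031 -0.0963  0.212 ]
fitL [0.6037 0.3415 0.228 ]
fitR [ 0.5778 -0.2494  0.228 ]
[[ 0.9704 -0.0006  0.2414]
 [-0.2414 -0.0013  0.9704]
 [-0.0002 -1.     -0.0014]]
cam in tool [-0.0811 -0.1211  0.0004] [0.3072 0.9517 0.0096]
```

View pics/c.png

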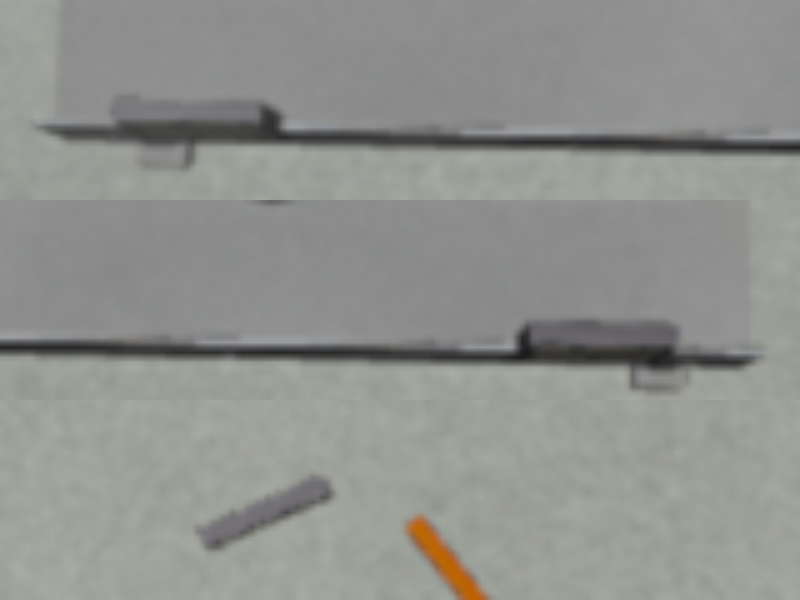

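```bash
cat >> h.py <<'E'
from scipy.spatial.transform import Rotation as R
def ori(xa):  # tool pointing down, tool x along world angle xa
    x=np.array([np.cos(xa),np.sin(xa),0]);y=np.array([0,0,-1.]);z=np.cross(x,y)
    return R.from_matrix(np.c_[x,y,z]).as_quat(scalar_first=True)
E
python3 - <<'E'
from h import *
np.set_printoptions(precision=4,suppress=True)
for xa in (0.35,-1.15,-1.57+.4,1.95): print(xa,arm.solve_ik([.43,.07,.05],ori(xa)),arm.solve_ik([.58,-.096,.3],ori(np.pi/2-.043)),arm.solve_ik([.58,-.096,.3],ori(-np.pi/2-.043)))
arm.movep([.34,.04,.27],ori(0.35)); arm.pause(.2)
im,p=snap('wrist','w1.png'); print(arm.sense()['clock'])
E
```

```text
0.35 [-0.1124  0.1866  2.0849 -0.      0.8701 -2.0332] [-0.3658  0.174   1.52   -0.      1.4476  2.8188] [-0.3658  0.174   1.52   -0.      1.4476 -0.3228]
-1.15 [-0.1124  0.1866  2.0849  0.      0.8701 -0.5332] [-0.3658  0.174   1.52   -0.      1.4476  2.8188] [-0.3658  0.174   1.52   -0.      1.4476 -0.3228]
-1.17 [-0.1124  0.1866  2.0849 -0.      0.8701 -0.5132] [-0.3658  0.174   1.52   -0.      1.4476  2.8188] [-0.3658  0.174   1.52   -0.      1.4476 -0.3228]
1.95 [-0.1124  0.1866  2.0849 -0.      0.8701  2.65  ] [-0.3658  0.174   1.52   -0.      1.4476  2.8188] [-0.3658  0.174   1.52   -0.      1.4476 -0.3228]
2.4
```

View pics/w1.png

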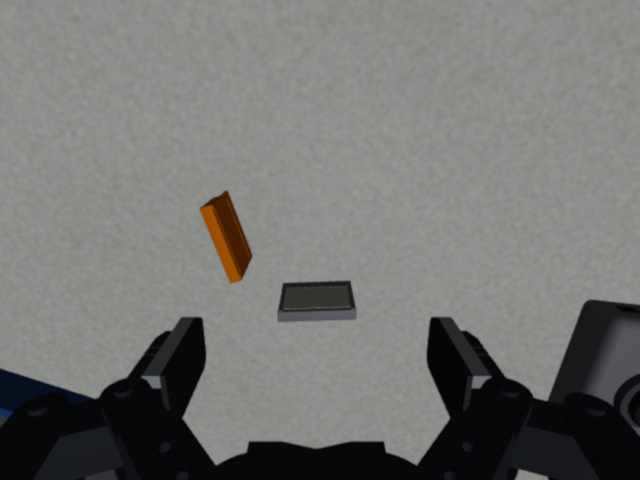

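The wrist view is rolled, so image-down is +x. The robot-side face of the grey holder, at (280–354, 283–310), shows a framed card, so the card already faces the robot. Its top strip lies at rows 310–321. Next I'll measure the pose, grasp it and lift.

```bash
python3 - <<'E'
from h import *
np.set_printoptions(precision=4,suppress=True)
p=vision.camera_params('wrist')
q=[(280,311),(355,309),(356,319),(278,321)]
P=np.array([onz(p,u,.068) for u in q]); print(P)
# refine with brightness: min-area rect of grey-lit top strip
im=cv2.imread('pics/w1.png'); g=im.astype(int); 
for r in range(276,326,2): print(r,g[r,316], end=' ')
print()
f=(P[0]+P[1])/2;b=(P[2]+P[3])/2;ax=(P[1]+P[2]-P[0]-P[3]);print('centre',(f+b)/2,'thick',np.linalg.norm(b-f),'len',np.linalg.norm(ax)/2,'yaw y-axis',np.arctan2(ax[1],ax[0]))
E
```

```text
[[0.4386 0.041  0.068 ]
 [0.4126 0.1058 0.068 ]
 [0.422  0.1106 0.068 ]
 [0.4492 0.0425 0.068 ]]
276 [140 144 141] 278 [140 144 141] 280 [139 143 140] 282 [58 57 56] 284 [30 27 27] 286 [42 38 39] 288 [54 57 57] 290 [48 52 52] 292 [48 52 52] 294 [49 53 53] 296 [48 51 52] 298 [48 52 52] 300 [48 52 53] 302 [49 52 53] 304 [49 53 53] 306 [54 58 58] 308 [67 70 70] 310 [51 46 46] 312 [93 87 88] 314 [96 89 90] 316 [95 88 89] 318 [93 87 87] 320 [103 101 100] 322 [136 140 137] 324 [139 143 140] 
centre [0.4306 0.075  0.068 ] thick 0.010508006447953753 len 0.07159933617641981 yaw y-axis 1.9507121375144232
```

```bash
python3 - <<'E'
from h import *
np.set_printoptions(precision=4,suppress=True)
o=ori(0.38-np.pi/2)
arm.set_gripper(.05)
arm.movep([.4306,.075,.15],o)
arm.line_to([.4306,.075,.052],.1)
arm.set_gripper(0.0,90); s=arm.sense(); print(s['width'],s['force'],s['tcp_pos'])
arm.line_to([.4306,.075,.25],.2); arm.pause(.1)
s=arm.sense(); print(s['width'],s['force'],s['clock'])
# move high before the lip and look down
o=ori(-np.pi/2-.043)
arm.movep([.52,-.094,.32],o); arm.pause(.2)
snap('wrist','w2.png'); s=arm.sense(); print(s['tcp_pos'],s['force'],s['clock'])
E
```

```text
0.010068175807135302 [-0.949   0.7962  5.2   ] [0.431  0.075  0.0525]
0.009733044026409865 [ 0.6339 -0.0305 -1.5289] 7.1333
[ 0.5196 -0.0926  0.3197] [-0.3128 -0.5547 -1.2244] 8.2083
```

View pics/w2.png

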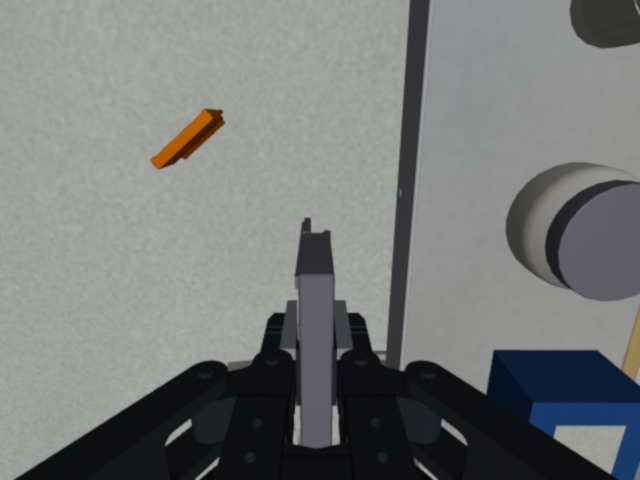

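The holder is held with the card to the left (−x). The lip is the dark band at columns 403–420, with the jar lid at about (608,245). I'll hover above the lip so the camera sits over it and measure its top there.

```bash
python3 - <<'E'
from h import *
np.set_printoptions(precision=4,suppress=True)
p=vision.camera_params('wrist'); g=cv2.imread('pics/w2.png').mean(2)
for r in(60,240,320): print(r,g[r,385:440].astype(int))
arm.movep([.5805,-.091,.27],ori(-np.pi/2-.043)); arm.pause(.2)
im,p=snap('wrist','w3.png'); s=arm.sense(); print(s['tcp_pos'],s['force'],s['clock'])
c=cv2.resize(im[0:300,220:420,::-1],None,fx=2.6,fy=2);cv2.imwrite('pics/w3c.png',c)
g=im.mean(2)
for r in(20,60,100,140): print(r,g[r,295:350].astype(int))
E
```

```text
60 [153 153 153 152 151 152 153 155 156 157 158 158 157 156 155 155 156 157
 158 154 123  73  53  52  51  52  52  51  52  52  52  52  52  52  53  51
  51  51  56  87 124 147 155 149 145 144 145 144 145 145 145 145 145 145
 145]
240 [156 156 156 156 157 158 158 154 122  74  55  53  54  52  54  54  54  54
  55  54  55  54  53  54  69 113 144 153 146 143 145 146 146 146 146 146
 146 146 146 146 146 146 147 147 147 147 147 146 146 146 145 145 145 144
 145]
320 [164 163 148 105  61  54  54  53  54  54  54  54  54  54  54  53  52  57
  99 133 151 150 144 142 142 142 142 143 143 143 143 143 142 142 141 142
 142 142 142 142 143 143 143 143 143 142 142 142 141 141 141 141 142 142
 141]
[ 0.5805 -0.0911  0.2715] [-0.9304 -1.5327 -0.3216] 8.8667
20 [157 156 155 154 154 154 154 153 152 151 151 152 155 156 158 158 157 156
 156 156 156 156 156 155 154 153 153 150 113  67  94 127 148 156 153 140
 128 137 144 145 145 146 146 146 146 146 146 146 146 146 145 145 145 145
 146]
60 [153 154 155 156 157 157 156 155 154 154 154 154 156 156 156 157 157 156
 155 153 152 152 153 154 154 154 151 137  97  62 101 134 151 156 150 134
 138 144 145 145 145 144 145 145 145 145 145 145 145 145 145 145 145 145
 145]
100 [156 155 153 154 155 156 158 158 159 158 158 158 158 159 160 159 159 157
 155 154 154 155 157 159 161 162 161 145 102  68 108 140 153 155 144 127
 134 143 144 144 144 144 143 144 143 144 144 143 144 144 144 144 144 145
 145]
140 [156 156 157 158 159 161 161 160 159 159 158 158 157 155 152 151 151 153
 156 159 161 160 160 160 161 161 159 134  90  82 121 147 156 153 141 141
 146 146 146 145 145 146 145 145 145 145 145 146 146 146 146 147 146 146
 146]
```

View pics/w3c.png

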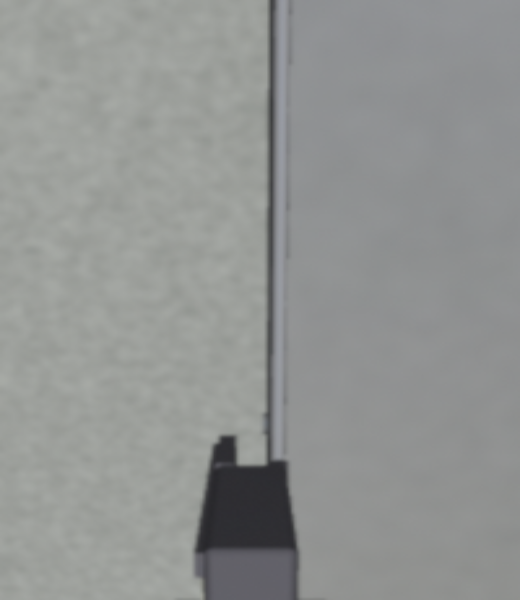

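The hover view shows the lip's lit top strip at columns 325–330. The skirt foot is at columns 302–310, and the head's end face spans columns 298–334 at its top. I'll convert these into shelf-frame offsets.

```bash
python3 - <<'E'
from h import *
np.set_printoptions(precision=4,suppress=True)
p=vision.camera_params('wrist'); t=arm.sense()['tcp_pos']; print(t, ray(p,(320,240))[0])
im=cv2.imread('pics/w3.png').mean(2)
A=[];B=[]
for r in range(10,200,10):
    row=im[r]; d=318+np.argmin(row[318:330]); m=d+1+np.argmax(row[d+1:d+6]); 
    # front top edge: half-rise after the dark sliver
    h=(row[d]+row[m])/2; k=d+np.argmax(row[d:m+1]>=h); f=k-1+(h-row[k-1])/(row[k]-row[k-1])
    A.append(onz(p,(f+.5-.5,r),.182)); 
    j=m; h2=(row[m]+row[m+1:m+6].min())/2; k=m+np.argmax(row[m:m+6]<h2); b=k-1+(row[k-1]-h2)/(row[k-1]-row[k])
    B.append(onz(p,(b,r),.182))
A=np.array(A);B=np.array(B)
for n,E in(('front',A),('back',B)):
    c=np.polyfit(E[:,1],E[:,0],1); print(n,'slope',c[0],'x at y=-.091',np.polyval(c,-.091),'at mid',np.polyval(c,E[:,1].mean()),E[:,1].mean(),'sd',np.std(E[:,0]-np.polyval(c,E[:,1])))
sx=np.array([.9991,-.043,0])
def off(u,z): return (onz(p,u,z)-t)@sx*1000
print('head top', off((298.5,275),t[2]+.016),off((333.5,275),t[2]+.016))
zb=t[2]-.052
print('skirt',off((302,225),zb),off((310.5,225),zb),'tongue', off((323,231),zb+.013), off((330,231),zb+.013))
print(onz(p,(316,275),t[2]+.016), )
for r in (205,215,220,224,228,232,236,240,250,260,272): print(r,im[r,294:338].astype(int))
E
```

```text
[ 0.5805 -0.0911  0.2715] [ 0.5837 -0.0097  0.3926]
front slope 0.041292106857471006 x at y=-.091 0.5853463512844131 at mid 0.588917961695721 -0.004503798107565343 sd 3.756068661637022e-05
back slope 0.043001071125307454 x at y=-.091 0.5871870527760985 at mid 0.5909027747002135 -0.0045900146931880615 sd 7.375799259916689e-05
head top -5.272739520359256 5.010368252403277
skirt -6.516272004565217 -2.5767000426843465 tongue 2.9689429866691124 5.985289132892392
[ 0.5819 -0.0547  0.2875]
205 [156 155 156 158 161 163 163 161 158 157 155 155 156 156 157 158 159 159
 158 155 153 151 151 152 154 157 158 154 123  80 104 135 152 156 147 135
 140 146 146 147 147 146 147 147]
215 [158 158 159 160 162 162 162 161 160 158 156 155 153 152 152 152 152 153
 153 153 153 153 155 157 158 157 148 123  93  74 106 137 153 156 145 132
 139 146 148 147 148 147 147 148]
220 [153 153 153 154 156 157 158 158 157 142  99  56  47  47  48  54  93 136
 153 157 158 159 159 158 156 154 155 153 116  68 102 136 152 155 144 130
 139 148 148 148 148 148 147 147]
224 [157 158 159 159 159 159 157 124  71  49  46  47  47  47
[... 711 characters left out ...]
7  42  42  45  45  47  47  46  47  47  47
  47  47  46  46  46  47  47  47  47  47  46  46  46  46  47  45  46  51
  86 130 145 146 147 146 146 146]
250 [155 153 151 138  96  55  43  42  42  45  47  47  47  48  47  47  47  47
  47  46  46  47  47  46  48  46  47  47  46  47  46  47  47  47  46  46
  50  85 130 146 147 147 147 148]
260 [153 151 120  70  49  44  43  43  45  46  47  47  48  48  48  47  48  47
  48  47  48  47  47  47  46  47  47  47  48  47  48  47  48  47  48  48
  46  48  79 128 147 149 149 149]
272 [145 101  55  47  43  40  43  46  48  48  48  48  48  47  48  48  48  48
  48  48  48  47  48  47  48  47  48  48  48  48  47  48  48  48  48  48
  48  47  45  59 122 145 147 147]
```

```bash
python3 - <<'E'
from h import *
np.set_printoptions(precision=4,suppress=True)
print('jar',tri(vision.camera_params('scene'),(331,278),vision.camera_params('top'),(355,180)))
arm.line_to([.5864,-.0912,.250],.1); arm.pause(.2); b=arm.sense()['force']; print('base',b)
arm.line_to([.5864,-.0912,.237],.05)
z=.237
while z>.2145:
    z-=.0015; arm.line_to([.5864,-.0912,z],.03); arm.pause(.03)
    s=arm.sense(); f=s['force']-b; print(round(z,4),s['tcp_pos'],f,round(s['width'],5))
    if f[2]>22 or abs(f[0])>12: break
print(s['clock']); snap('wrist','w4.png')
E
```

```text
jar (array([ 0.7049, -0.0953,  0.2078]), np.float64(0.0031799413300147034))
base [-0.899  -0.3732 -1.1797]
0.2355 [ 0.5865 -0.0912  0.2356] [0.302  0.6449 0.9455] 0.00981
0.234 [ 0.5864 -0.0912  0.234 ] [0.734  0.342  0.9455] 0.01003
0.2325 [ 0.5864 -0.0912  0.2324] [0.5107 0.2716 0.5702] 0.01012
0.231 [ 0.5863 -0.0912  0.2309] [0.1587 0.1117 0.4143] 0.01
0.2295 [ 0.5864 -0.0912  0.2294] [0.8095 1.0762 0.4988] 0.01002
0.228 [ 0.5864 -0.0912  0.2279] [ 0.9328 -0.3191  0.531 ] 0.01003
0.2265 [ 0.5865 -0.0912  0.2265] [0.8226 0.2695 0.353 ] 0.00982
0.225 [ 0.5867 -0.0913  0.2252] [2.8542 0.45   0.7943] 0.01004
0.2235 [ 0.5867 -0.0913  0.2238] [ 3.0201 -1.331   2.9811] 0.00974
0.222 [ 0.5869 -0.0914  0.2225] [4.4957 0.101  4.4124] 0.0097
0.2205 [ 0.5868 -0.0913  0.2208] [4.1269 1.0484 3.5236] 0.00993
0.219 [ 0.5863 -0.0912  0.2185] [ 6.3506 -0.615   1.5683] 0.01005
0.2175 [ 0.5863 -0.0911  0.2169] [ 6.0877 -0.7271  2.0257] 0.01018
0.216 [ 0.5863 -0.0911  0.2154] [ 6.0408 -0.5377  1.7094] 0.00995
0.2145 [ 0.5863 -0.0911  0.2139] [7.4306 0.1718 0.7555] 0.01009
14.0833
```

View pics/w4.png

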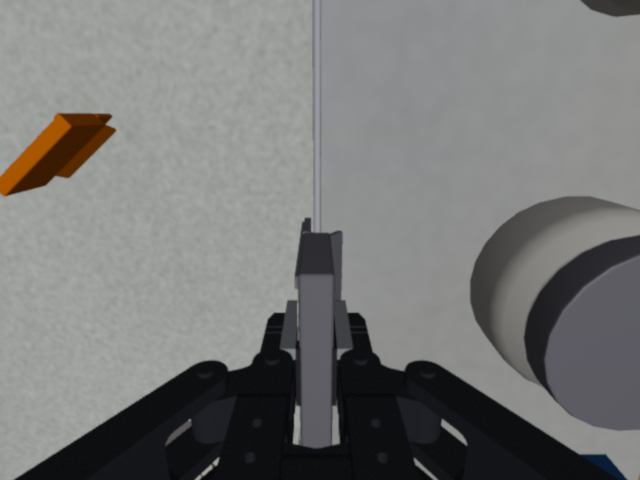

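The nip passed at the expected height with a peak of about 4.4 N. The skirt is in front of the lip and the tongue behind, with the lip entering the groove at column 317. I'll shift back slightly so the skirt draws in, then press.

```bash
python3 - <<'E'
from h import *
np.set_printoptions(precision=4,suppress=True)
b=np.array([-.6,-.2,-.9])
z=.2145; x=.5871
arm.line_to([x,-.0912,z],.02)
while z>.203:
    z-=.0007; arm.line_to([x,-.0912,z],.02); arm.pause(.1)
    s=arm.sense(); f=s['force']-b; print(round(z,4),s['tcp_pos'],f,round(s['width'],5))
    if f[2]>20: break
arm.pause(1.); 
for i in range(3):
    arm.pause(.3); s=arm.sense(); print(s['tcp_pos'],s['force']-b,s['wrist_torque'],s['clock'])
im,p=snap('wrist','w5.png'); im,_=snap('scene','s5.png')
cv2.imwrite('pics/s5c.png',cv2.resize(im[180:360,200:440,::-1],None,fx=3,fy=3))
E
```

```text
0.2138 [ 0.5868 -0.0911  0.2135] [ 4.7437  0.4442 -0.6472] 0.00979
0.2131 [ 0.5871 -0.0912  0.2131] [4.5593 0.0204 1.1085] 0.00984
0.2124 [ 0.5872 -0.0912  0.2125] [ 5.3818 -0.3201  1.7427] 0.0104
0.2117 [ 0.5873 -0.0912  0.2125] [2.5617 0.6895 6.2535] 0.00995
0.211 [ 0.5873 -0.0912  0.2124] [ 1.8524  0.8582 10.1423] 0.00994
0.2103 [ 0.5873 -0.0912  0.2124] [-0.9256  2.1187 13.256 ] 0.0104
0.2096 [ 0.5874 -0.0912  0.2124] [-2.8965  2.1854 17.5703] 0.00985
0.2089 [ 0.5874 -0.0912  0.2124] [-3.8246  2.4689 20.5431] 0.01003
[ 0.5874 -0.0912  0.2123] [-4.2673  3.3016 21.5406] [ 0.4012  0.765  -0.0182] 18.4833
[ 0.5874 -0.0912  0.2123] [-3.2345  3.4205 20.8612] [ 0.4054  0.7904 -0.007 ] 18.7833
[ 0.5874 -0.0912  0.2123] [-4.0687  2.4563 19.5088] [ 0.431   0.7592 -0.0024] 19.0833
```

View pics/w5.png

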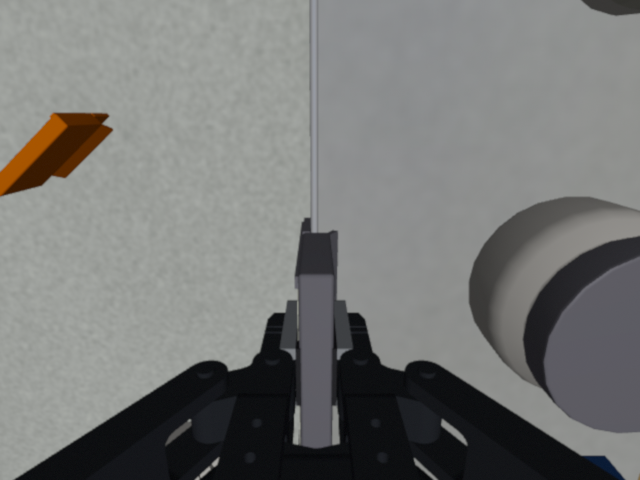

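View pics/s5c.png

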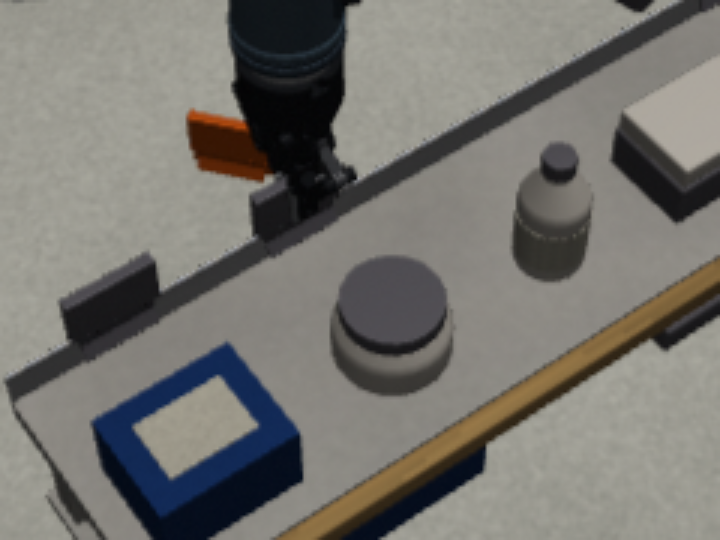

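```bash
python3 - <<'E'
from h import *
s=arm.sense(); print(s['force'],s['tcp_pos'],s['width'],s['clock']); arm.finish_job()
E
```

```text
[-4.52770909  1.81038066 19.82067477] [ 0.5873913  -0.09122445  0.21233162] 0.010228181883952955 19.1833
the job is handed in; nothing more can be done
```

The grey label holder is on the shelf lip in front of the jar, card facing the robot. I handed the job in at 19.2 s with the gripper still holding and pressing it; the hand-in gives no verdict.

- **Seating:** the tongue passed the lip at about 4.4 N. The holder then stopped hard at a tool height of 0.2124 m, against about 0.212 m expected when home. The skirt is in front of the lip and the tongue behind it.
- **Push:** the downward force held steady at about 20 N. I read tape contact from the hard stop, because the tape itself could not be seen or measured separately.
- **Centring:** the holder is within about 1 mm of the jar's middle along the shelf. That is a calculation from the camera fix on the jar, and the limit is 20 mm.
- **Other objects:** in the last pictures the containers looked untouched. I did not check the tube rack again at the end, but the arm worked well clear of it.

**One disagreement:** my first rough reading put the lip 6 mm nearer the robot than the close wrist view did. I used the close view, and the clean entry onto the lip supported it.

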